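# Find the full gas cartridge by its weight and load it

## Task

Of the three look-alike gas cartridges one is full and two are empty: lift them just clear of the bench and feel by the weight which is which. Put the full one into the bored block and press it right down until it bottoms on the hard stop, firmly but never with more than 25 newtons; stand the empty ones upright in the wooden tray. Do not knock a cartridge over, and leave the other tools where they lie.

Things in the scene. Friction and masses are not known exactly. Their poses are not given: they have to be found in the camera images.
- cartridge_a: closed upright aluminium gas cartridge, the three look exactly alike: diameter 36 mm up to 86 mm above the underside (small rim bead of 37 mm there), then a shoulder and a 16 mm valve stub, 100 mm tall in all; 3 mm bevel round the foot. Origin: centre of the underside, z up the cartridge. One of the three is full (390 to 490 g), two are empty (about 140 g); neither the names nor the looks tell which
- cartridge_b: closed upright aluminium gas cartridge, the three look exactly alike: diameter 36 mm up to 86 mm above the underside (small rim bead of 37 mm there), then a shoulder and a 16 mm valve stub, 100 mm tall in all; 3 mm bevel round the foot. Origin: centre of the underside, z up the cartridge. One of the three is full (390 to 490 g), two are empty (about 140 g); neither the names nor the looks tell which
- cartridge_c: closed upright aluminium gas cartridge, the three look exactly alike: diameter 36 mm up to 86 mm above the underside (small rim bead of 37 mm there), then a shoulder and a 16 mm valve stub, 100 mm tall in all; 3 mm bevel round the foot. Origin: centre of the underside, z up the cartridge. One of the three is full (390 to 490 g), two are empty (about 140 g); neither the names nor the looks tell which
- holder: fixed aluminium block 70 x 70 mm, its top 50 mm above the bench, on a dark 92 x 92 x 6 mm foot plate, with one upright round bore in its middle (diameter 38.5 mm, 3 mm bevel at the mouth). Origin: centre of its underside on the bench, z up. Cartridge and block must never press on each other with more than 25 N
- holder_mouth (a point): centre of the bore's mouth, level with the block's top, 50 mm above the bench
- holder_seat (a point): point on the bore's axis 10 mm above the bench. A round lift plate in the bore carries the cartridge: its top starts at an unknown height, 20 to 28 mm above the bench, stays where left and slides down stiffly (drag about 6 N) to a hard stop with its top at this point. A cartridge pressed home has its underside here, its top 110 mm above the bench
- tray: fixed shallow open tray of pale wood, 100 mm (its x) by 140 mm (its y), rim 20 mm high, walls and floor 5 mm thick. Origin: centre of its underside on the bench; two cartridges stand side by side along its y, for instance 32 mm either side of the middle
- loupe: black and steel folding magnifier lying on the bench, 57 x 24 x 14 mm; origin under its middle; leave alone
- needle_file: needle file with dark handle lying on the bench, 155 x 13 x 13 mm; origin under its middle; leave alone
- bench_block: square steel block 70 x 70 x 16 mm; origin under its middle; leave alone
- chasing_hammer: hammer with a turned wooden handle lying on the bench, 229 x 53 x 28 mm; origin under its middle; leave alone
- charcoal_block: black charcoal block bound with wire, 100 x 57 x 33 mm; origin under its middle; leave alone

How it is judged:
By the outcome, as a careful person would: the job done as asked, in the order asked, and still so for the second after the job is handed in, with the robot touching nothing.
It also fails if it takes over 72 s, if anything falls off the work surface, if the arm or the gripper's body presses on something with over 40 N, if the wrist force passes 120 N, or if a joint passes its speed limit or range.

## Robot

A 6-joint arm with a two-finger parallel gripper is mounted at the origin on a cart in front of the work surface, level with it; the furniture and walls round the work are solid. World frame = base frame: x ahead of the robot, y to its left, z up, the work surface at z = 0. Lengths are in m, angles in rad, forces in N, time in s.
With the tool pointing down it reaches from about 0.375 to 0.9 m from the base axis. Payload 3.1 kg.
Tool frame: the origin (TCP) lies at the centre of the arm's flange, where the gripper is bolted on; the fingertips stand 182 mm ahead of it and the grasp point (between the pads) lies 164 mm ahead of it; z points along the fingers, y is the line along which they close (so a half turn about z gives the same grasp; the last joint's range is limited). The gripper opens to 87 mm and grips with 3 to 60 N. Pads are 19 mm wide; open, the fingers measure 117 mm over their backs; the gripper's body (75 mm by 190 mm) begins 51 mm behind the grasp point.
Start: joints at [-1.28, 0.527, 1.433, -0, 1.181, -0.178], TCP at [0.282, -0.558, 0.405] pointing down, gripper open.
Joint ranges: [-3.08, 3.08], [-0.75, 2.2], [0.22, 2.44], [-1.43, 4.57], [0, 2.65], [-2.85, 2.85]. Speed limits (rad/s): [2.79, 2.79, 3.14, 3.14, 3.14, 3.14].

## Interface

Orientations are given as a unit quaternion [x, y, z, w].
In Python, from rig import * gives the robot as it stands.
- The arm moves only by the tool move_arm, never from a script. Its argument "commands" is a list that holds one entry, the list of rows, each a list of 6 numbers: the shift along the tool's x, y, z in units of 40 mm (1.0 is 40 mm), then the turn, a rotation vector about the tool's x, y, z in rad. A call has 1 to 12 rows; each row is the pose to reach, as a shift and turn from the pose commanded when the call began, along the tool's axes at that moment; what a row does not reach only later rows make up. A row lasts 1/8 s, in which the tool goes at most 62.5 mm and 10.7 degrees, less where a joint would pass 70% of its speed; a pose out of reach is approached as far as the arm can. A call with a gripper value outside its range is refused whole. "claw" is the closure, from -1 (fully open) to 1 (shut), so that 0 is half open, set as the call begins (left out, the last holds). The fingers move at their own pace and stop on an object; "squeeze" is the grip in N (left out, the last holds). Time passes only in rows, so rows that repeat a pose let the fingers close. It gives the time, the measured TCP pose, the force, the opening and the grip force at its end, in the units of the state.
- get_obs(): the state, without advancing time (a new reading comes with each control period).
- camera(name): name is "scene" or "top" or "wrist"; returns a dict with "pixels" (384x512x3 uint8, blue, green, red), "range_z" (384x512 float32, m along the optical axis (not along the pixel's ray), 0 where there is no reading), "camera_matrix" (3x3 intrinsics, pixels), "D" ([k1, k2, p1, p2, k3] as OpenCV has them; the pictures are not rectified), "extrinsics" (4x4, takes a point from world to camera coordinates). Camera axes: x right, y up, looking along -z (the intrinsics and any distortion apply to the point x, -y, -z); pixel columns grow to the right and rows downward; lengths in m; the calibration is good to about 2 mm. A picture is of the moment at which its call begins.
- hand_in(): hands the job in; it is judged then, once.
The state is a dict: "time": time; "q": joint angles; "joint_velocities": joint speeds; "joint_torque": joint torques, N m; "position": TCP position; "tool_rot": TCP orientation; "ft_force": force on the tool from outside, world axes, zero at the start; "moment": the same for the moment, N m; "grip_width": finger opening in m; "grip_force": force on a finger pad.
Only numpy, scipy, OpenCV 4.12 (cv2) and the standard library are available. Lean on these libraries where they do the work, as an engineer would, in place of code of your own. Each camera call takes 0.05 s, during which the arm holds its last target. There are 200 camera calls.

## Working session

There is one attempt and no reset: what is moved stays moved. The work goes in short steps, Python scripts to look and compute and a tool call to move; the robot and the scene stay as the last step left them, time stands still between calls to the robot, and variables do not carry over. Pictures are saved under pics/ and viewed, at most 10 in all, crops included, and the job is handed in when it is done.

Besides the shell and the picture viewer there is one more tool, called as name(argument=value, ...) on one line, values as JSON. move_arm: Moves the arm, as the interface text tells. Its arguments: {"type":"object","properties":{"commands":{"type":"array","items":{"type":"array","items":{"type":"array","items":{"type":"number"}}}},"claw":{"type":"number"},"squeeze":{"type":"number"}},"required":["commands"]}

```bash
mkdir -p pics; ls; cat > h.py <<'E'
from rig import *
import numpy as np, cv2
def cloud(c):
    # world xyz per pixel
    h,w=c["range_z"].shape; v,u=np.mgrid[0:h,0:w].astype(np.float32)
    p=cv2.undistortPoints(np.stack([u,v],-1).reshape(-1,1,2),c["camera_matrix"],c["D"]).reshape(h,w,2)
    z=c["range_z"]; P=np.stack([p[...,0]*z,-p[...,1]*z,-z,np.ones_like(z)],-1)
    W=P@np.linalg.inv(c["extrinsics"]).T
    W[z==0]=np.nan
    return W[...,:3]
E
python3 - <<'E'
from h import *
o=get_obs();print({k:np.round(v,3).tolist() for k,v in o.items()})
ims=[]
for n in("scene","top"):
    c=camera(n);cv2.imwrite(f"pics/{n}1.png",c["pixels"]);np.savez(f"{n}1.npz",W=cloud(c),**c)
E
```

```text
pics
{'time': 0.0, 'q': [-1.28, 0.528, 1.434, -0.0, 1.181, -0.179], 'joint_velocities': [0.0, 0.0, -0.0, 0.001, -0.002, 0.001], 'joint_torque': [-0.0, -44.004, -17.659, 0.063, 0.058, -0.0], 'position': [0.282, -0.557, 0.404], 'tool_rot': [0.973, 0.232, -0.0, -0.001], 'ft_force': [-0.651, -0.025, -0.092], 'moment': [0.015, 0.023, -0.05], 'grip_force': 0.0, 'grip_width': 0.087}
```

View pics/top1.png

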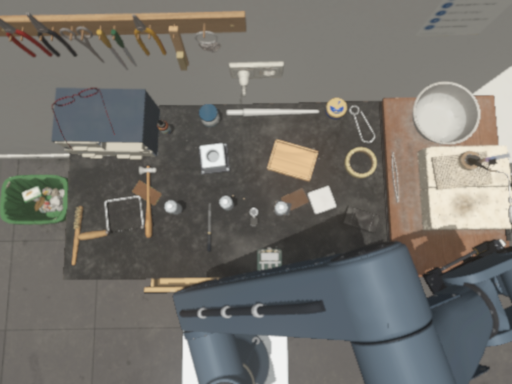

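View pics/scene1.png

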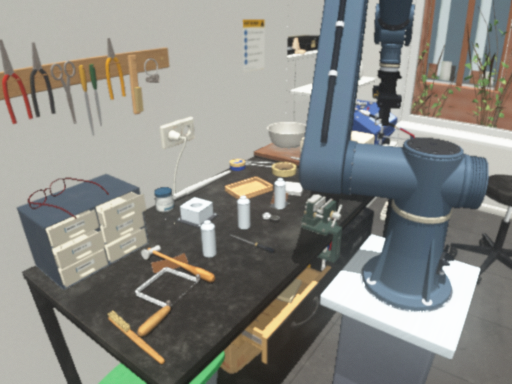

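```bash
python3 - <<'E'
import numpy as np,cv2
for n in("top","scene"):
    d=np.load(n+"1.npz");W=d["W"];z=np.nan_to_num(W[...,2],nan=-1)
    E=np.linalg.inv(d["extrinsics"]);print(n,"cam",E[:3,3].round(3), "fwd",-E[:3,2].round(2), "plane med",np.nanmedian(W[...,2]))
    for lo,hi in((.01,.025),(.025,.06),(.06,.088),(.088,.12)):
        m=((z>lo)&(z<hi)).astype(np.uint8)
        k,l,s,c=cv2.connectedComponentsWithStats(m)
        for i in range(1,k):
            if s[i,4]>25:
                p=W[l==i];print(lo,s[i].tolist(),"mean",p.mean(0).round(4),"min",p.min(0).round(3),"max",p.max(0).round(3))
E
```

```text
top cam [ 0.347 -0.085  1.284] fwd [ 0.14  0.03 -0.99] plane med 0.047882383023228337
0.01 [363, 88, 61, 5, 103] mean [ 0.8408 -0.52    0.0171] min [ 0.838 -0.614  0.01 ] max [ 0.845 -0.425  0.025]
0.01 [307, 90, 54, 4, 99] mean [ 0.841  -0.3321  0.0172] min [ 0.839 -0.416  0.01 ] max [ 0.844 -0.244  0.025]
0.01 [150, 93, 90, 5, 159] mean [0.8413 0.1293 0.0175] min [ 0.838 -0.021  0.01 ] max [0.844 0.274 0.025]
0.01 [245, 92, 61, 3, 107] mean [ 0.8413 -0.1394  0.0178] min [ 0.838 -0.238  0.01 ] max [ 0.844 -0.041  0.025]
0.01 [380, 95, 129, 182, 7465] mean [ 0.529  -0.6048  0.0213] min [ 0.252 -0.834  0.01 ] max [ 0.817 -0.477  0.025]
0.01 [0, 96, 55, 4, 92] mean [0.842  0.6812 0.0173] min [0.84 0.59 0.01] max [0.844 0.771 0.025]
0.01 [326, 106, 18, 13, 34] mean [ 0.7646 -0.3228  0.0173] min [ 0.754 -0.357  0.01 ] max [ 0.793 -0.303  0.024]
0.01 [226, 108, 93, 8, 441] mean [ 0.7791 -0.1206  0.0179] min [ 0.768 -0.278  0.01 ] max [0.795 0.022 0.025]
0.01 [267, 140, 51, 41, 276] mean [ 0.6188 -0.189   0.0184] min [ 0.551 -0.27   0.01 ] max [ 0.684 -0.109  0.025]
0.01 [149, 143, 9, 14, 
[... 14879 characters left out ...]
34] min [ 0.443 -0.156  0.088] max [ 0.466 -0.133  0.101]
0.088 [307, 195, 14, 8, 41] mean [ 0.3151 -0.1055  0.0888] min [ 0.304 -0.132  0.088] max [ 0.326 -0.081  0.09 ]
0.088 [238, 196, 11, 8, 54] mean [0.473  0.0224 0.0937] min [0.462 0.006 0.088] max [0.491 0.034 0.101]
0.088 [96, 199, 22, 15, 90] mean [0.7271 0.3018 0.1192] min [0.701 0.263 0.117] max [0.745 0.337 0.12 ]
0.088 [0, 212, 145, 49, 1339] mean [0.6954 0.4421 0.1016] min [0.617 0.248 0.088] max [0.847 0.557 0.12 ]
0.088 [202, 221, 12, 8, 70] mean [0.462  0.1873 0.0937] min [0.45  0.17  0.088] max [0.477 0.198 0.101]
0.088 [381, 237, 74, 36, 974] mean [-0.0216  0.0448  0.1035] min [-0.091 -0.032  0.088] max [0.063 0.069 0.12 ]
```

The top picture shows the cartridges at about (172,207), (226,202) and (281,208), the holder at (213,157) and the tray at (293,160). The scene view agrees with this. I'll go above the right-hand cartridge with the fingers closing along world x.

move_arm(commands=[[[8.6,-7.15,1.6,0,0,-1.103],[8.6,-7.15,1.6,0,0,-1.103],[8.6,-7.15,1.6,0,0,-1.103],[8.6,-7.15,1.6,0,0,-1.103],[8.6,-7.15,1.6,0,0,-1.103],[8.6,-7.15,1.6,0,0,-1.103],[8.6,-7.15,1.6,0,0,-1.103],[8.6,-7.15,1.6,0,0,-1.103],[8.6,-7.15,1.6,0,0,-1.103],[8.6,-7.15,1.6,0,0,-1.103]]], claw=-1)

```text
time: 1.35
position: [0.46, -0.1483, 0.3409]
tool_rot: [0.707, 0.707, -0.0, 0.0]
ft_force: [0.3, -0.0, 0.6]
grip_width: 0.087
grip_force: 0.0
```

```bash
cat >> h.py <<'E'
def blob(W,lo,hi,x,y,r):
    d=np.hypot(W[...,0]-x,W[...,1]-y); m=(d<r)&(W[...,2]>lo)&(W[...,2]<hi); return W[m]
def circ(p):
    A=np.c_[2*p[:,:2],np.ones(len(p))];s=np.linalg.lstsq(A,(p[:,:2]**2).sum(1),rcond=None)[0]
    return s[:2],np.sqrt(s[2]+s[:2]@s[:2])
E
python3 - <<'E'
from h import *
o=get_obs();print(o["time"],o["position"].round(4) if hasattr(o["position"],'round') else o["position"],o["tool_rot"],o["ft_force"])
for n in("wrist","top"):
    c=camera(n);cv2.imwrite(f"pics/{n}2.png",c["pixels"]);W=cloud(c);np.savez(f"{n}2.npz",W=W,**c)
    print(n,np.linalg.inv(c["extrinsics"])[:3,3].round(4))
    for x,y in((.469,.186),(.479,.021),(.46,-.147)):
        p=blob(W,.088,.12,x,y,.04)
        if len(p)<10: continue
        t=p[p[:,2]>.096]
        print(x,y,len(p),p[:,:2].mean(0).round(4),"minmax",((p.min(0)+p.max(0))/2).round(4),"stub",len(t),t.mean(0).round(4) if len(t) else 0)
E
```

```text
1.35 [ 0.46   -0.1483  0.3409] [ 7.07202924e-01  7.07010440e-01 -1.22985516e-04  4.95978355e-04] [ 0.31046826 -0.01620076  0.59215331]
wrist [ 0.4596 -0.0678  0.3207]
0.46 -0.147 1109 [ 0.4578 -0.1446] minmax [ 0.4579 -0.1465  0.0948] stub 328 [ 0.4579 -0.146   0.0995]
top [ 0.3473 -0.085   1.2835]
0.469 0.186 84 [0.4689 0.185 ] minmax [0.468  0.1863 0.0974] stub 29 [0.4693 0.1851 0.0993]
0.479 0.021 87 [0.4791 0.0212] minmax [0.4789 0.0216 0.0963] stub 24 [0.479  0.0211 0.1003]
```

View pics/wrist2.png

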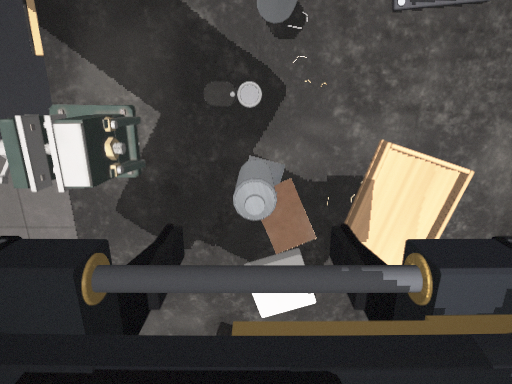

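The picture shows cartridge C's stub at (256,205), the tray on the right at about (410,205) and cartridge B at the top edge (277,8). Now I'll go down and grasp C.

move_arm(commands=[[[0.05,-0.05,1.4,0,0,0],[0.05,-0.05,2.4,0,0,0],[0.05,-0.05,2.8,0,0,0],[0.05,-0.05,2.8,0,0,0]]])

```text
time: 1.95
position: [0.4576, -0.1461, 0.2277]
tool_rot: [0.708, 0.707, -0.0, -0.001]
ft_force: [0.2, -1.0, 0.3]
grip_width: 0.0864
grip_force: 0.0
```

move_arm(commands=[[[0,0,0,0,0,0],[0,0,0,0,0,0],[0,0,0,0,0,0],[0,0,0,0,0,0],[0,0,0,0,0,0],[0,0,0,0,0,0]]], claw=0.4, squeeze=25)

```text
time: 2.7
position: [0.4581, -0.1449, 0.2288]
tool_rot: [0.707, 0.707, 0.0, 0.0]
ft_force: [0.9, -0.2, -1.3]
grip_width: 0.0352
grip_force: 25.0
```

move_arm(commands=[[[0,0,-0.15,0,0,0],[0,0,-0.3,0,0,0],[0,0,-0.3,0,0,0],[0,0,-0.3,0,0,0],[0,0,-0.3,0,0,0],[0,0,-0.3,0,0,0]]])

```text
time: 3.45
position: [0.458, -0.1449, 0.2406]
tool_rot: [0.707, 0.707, -0.0, -0.0]
ft_force: [-0.0, -0.2, -2.2]
grip_width: 0.0353
grip_force: 25.0
```

```bash
python3 -c "
from h import *
o=get_obs();print(o['time'],o['position'],o['ft_force'],o['moment'])"
```

```text
3.45 [ 0.45802671 -0.14494542  0.24060404] [-0.02296568 -0.19484574 -2.19926329] [-0.029027   -0.08171198  0.06285578]
```

move_arm(commands=[[[0,0,0,0,0,0],[0,0,0,0,0,0]]])

```text
time: 3.7
position: [0.4581, -0.145, 0.2407]
tool_rot: [0.707, 0.707, -0.0, -0.0]
ft_force: [0.4, 0.4, -1.3]
grip_width: 0.0354
grip_force: 25.0
```

move_arm(commands=[[[0,0,0.2,0,0,0],[0,0,0.29,0,0,0],[0,0,0.31,0,0,0],[0,0,0.31,0,0,0]]])

```text
time: 4.2
position: [0.458, -0.1449, 0.2287]
tool_rot: [0.707, 0.707, -0.0, -0.0]
ft_force: [-0.1, 0.4, 5.0]
grip_width: 0.0352
grip_force: 25.0
```

move_arm(commands=[[[0,0,0,0,0,0],[0,0,0,0,0,0],[0,0,0,0,0,0],[0,0,0,0,0,0]]], claw=-0.6)

```text
time: 4.7
position: [0.4581, -0.145, 0.2282]
tool_rot: [0.707, 0.707, -0.0, -0.0]
ft_force: [-0.2, 0.3, -0.7]
grip_width: 0.0657
grip_force: 0.0
```

move_arm(commands=[[[0,0,-1.5,0,0,0],[0.2,0,-1.9,0,0,0],[1.5,0.25,-1.9,0,0,0],[3.0,0.5,-1.9,0,0,0],[4.15,0.5,-1.9,0,0,0],[4.15,0.5,-1.9,0,0,0],[4.15,0.5,-0.6,0,0,0],[4.15,0.5,0,0,0,0],[4.15,0.5,0,0,0,0]]], claw=-0.7)

```text
time: 5.82
position: [0.4775, 0.0202, 0.2269]
tool_rot: [0.707, 0.707, -0.001, -0.002]
ft_force: [0.0, 0.6, 0.6]
grip_width: 0.0742
grip_force: 0.0
```

move_arm(commands=[[[0,0,0,0,0,0],[0,0,0,0,0,0],[0,0,0,0,0,0],[0,0,0,0,0,0],[0,0,0,0,0,0]]], claw=0.4)

```text
time: 6.45
position: [0.4779, 0.0211, 0.2287]
tool_rot: [0.707, 0.708, 0.0, 0.0]
ft_force: [0.0, 0.6, 2.9]
grip_width: 0.0345
grip_force: 25.0
```

move_arm(commands=[[[0,0,-0.15,0,0,0],[0,0,-0.3,0,0,0],[0,0,-0.3,0,0,0],[0,0,-0.3,0,0,0],[0,0,-0.3,0,0,0]]])

```text
time: 7.08
position: [0.4778, 0.0211, 0.2402]
tool_rot: [0.707, 0.707, -0.0, -0.0]
ft_force: [0.2, -0.4, -4.5]
grip_width: 0.0348
grip_force: 25.0
```

move_arm(commands=[[[0,0,0,0,0,0],[0,0,0,0,0,0]]])

```text
time: 7.32
position: [0.4779, 0.021, 0.2403]
tool_rot: [0.707, 0.707, -0.0, -0.0]
ft_force: [-0.4, -0.1, -3.7]
grip_width: 0.0355
grip_force: 25.0
```

B is full at about 4 N, against about 1.5 N for C. I'll carry it to a viewpoint where the wrist camera is over the bore.

move_arm(commands=[[[0,0,-1.3,0,0,0],[0,0.2,-2.5,0,0,0],[-0.4,1.5,-2.5,0,0,0],[-0.92,2.8,-2.5,0,0,0],[-0.92,3.78,-2.5,0,0,0],[-0.92,3.78,-2.5,0,0,0],[-0.92,3.78,-2.5,0,0,0],[-0.92,3.78,-2.5,0,0,0]]])

```text
time: 8.32
position: [0.6277, -0.0152, 0.3398]
tool_rot: [0.707, 0.708, -0.001, -0.001]
ft_force: [-0.1, 0.0, -5.5]
grip_width: 0.0353
grip_force: 25.0
```

```bash
python3 - <<'E'
from h import *
c=camera("wrist");cv2.imwrite("pics/wrist3.png",c["pixels"]);W=cloud(c);np.savez("wrist3.npz",W=W,**c)
print(get_obs()["position"],np.linalg.inv(c["extrinsics"])[:3,3].round(4))
p=blob(W,.045,.056,.629,.064,.06);print(len(p),p[:,2].mean(),((p.min(0)+p.max(0))/2).round(4),p.mean(0).round(4))
q=blob(W,.0,.035,.629,.064,.025);print("plate",len(q),q.mean(0).round(4) if len(q) else 0)
m=np.zeros(W.shape[:2],np.uint8);m[(np.hypot(W[...,0]-.629,W[...,1]-.064)<.07)&(W[...,2]>.045)&(W[...,2]<.056)]=255
cs,h=cv2.findContours(m,cv2.RETR_CCOMP,cv2.CHAIN_APPROX_NONE)
for k,hh in zip(cs,h[0]):
    if len(k)>40:
        P=W[k[:,0,1],k[:,0,0]];print(hh[3],len(k),cv2.minAreaRect(P[:,:2].astype(np.float32)),*circ(P.astype(float)) )
E
```

```text
[ 0.62795879 -0.01524271  0.34005783] [0.6271 0.0653 0.3197]
5349 0.04968082190311248 [0.6284 0.0634 0.0488] [0.6284 0.065  0.0497]
plate 1426 [0.6285 0.0635 0.0232]
-1 329 ((0.6283531785011292, 0.06328491866588593), (0.07029811292886734, 0.06986252218484879), 5.829363822937012) [0.62842493 0.0634867 ] 0.039906236327288326
0 126 ((0.6284530162811279, 0.06322793662548065), (0.038428567349910736, 0.037698034197092056), 0.5329086780548096) [0.62841368 0.06323411] 0.019152490067568095
```

View pics/wrist3.png

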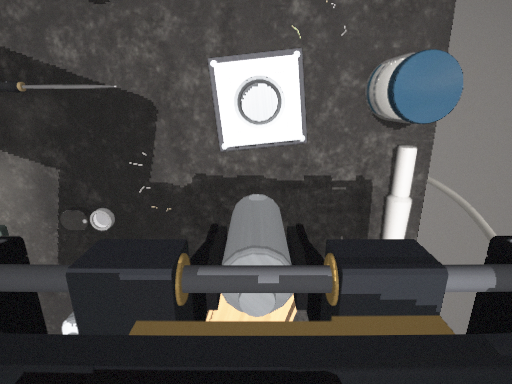

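The bore is at (260,101) and the held cartridge's barrel is visible at (258,230). I'll fit the barrel axis from the same view, so the camera bias cancels.

```bash
python3 - <<'E'
from h import *
d=np.load("wrist3.npz");W=d["W"]
p=blob(W,.113,.20,.628,-.015,.026)
for lo in np.arange(.113,.2,.008):
    s=p[(p[:,2]>=lo)&(p[:,2]<lo+.008)]
    if len(s)>20:
        c,r=circ(s.astype(float))
        # fixed-radius fit
        from scipy.optimize import least_squares
        f=least_squares(lambda v:np.hypot(*(s[:,:2]-v).T)-.018,[.628,-.015],loss="soft_l1",f_scale=.001)
        print(round(lo,3),len(s),c.round(4),round(r,4),"R18:",f.x.round(4),"ymax",s[:,1].max().round(4),"x",s[:,0].min().round(4),s[:,0].max().round(4))
E
```

```text
0.113 131 [ 0.6263 -0.0166] 0.0177 R18: [ 0.6264 -0.0169] ymax 0.0015 x 0.6088 0.6427
0.121 164 [ 0.6264 -0.0166] 0.0177 R18: [ 0.6264 -0.0169] ymax 0.0015 x 0.6089 0.6433
0.129 188 [ 0.6264 -0.0165] 0.0176 R18: [ 0.6264 -0.0169] ymax 0.0015 x 0.609 0.6425
0.137 212 [ 0.6264 -0.0166] 0.0177 R18: [ 0.6265 -0.0169] ymax 0.0014 x 0.6088 0.6427
0.145 244 [ 0.6265 -0.0166] 0.0177 R18: [ 0.6266 -0.017 ] ymax 0.0015 x 0.6089 0.6427
0.153 344 [ 0.6275 -0.0204] 0.0218 R18: [ 0.6267 -0.0168] ymax 0.0014 x 0.6043 0.6511
0.161 495 [ 0.6278 -0.0209] 0.0228 R18: [ 0.6269 -0.0166] ymax 0.0015 x 0.6043 0.6515
0.169 558 [ 0.6278 -0.0213] 0.0231 R18: [ 0.627  -0.0167] ymax 0.0015 x 0.6042 0.6515
0.177 714 [ 0.6277 -0.0195] 0.0217 R18: [ 0.6271 -0.0166] ymax 0.0017 x 0.604 0.6515
0.185 680 [ 0.6278 -0.0252] 0.0264 R18: [ 0.6271 -0.0167] ymax 0.0016 x 0.604 0.6515
0.193 1158 [ 0.6278 -0.0163] 0.0181 R18: [ 0.627  -0.0175] ymax 0.0017 x 0.6043 0.6514
```

move_arm(commands=[[[1.0,0.025,0,0,0,0],[2.01,0.025,0,0,0,0],[2.01,0.025,1.0,0,0,0],[2.01,0.025,1.0,0,0,0],[2.01,0.025,1.0,0,0,0],[2.01,0.025,1.0,0,0,0],[2.01,0.025,1.0,0,0,0]]])

```text
time: 9.25
position: [0.6305, 0.0643, 0.3016]
tool_rot: [0.707, 0.707, 0.001, 0.001]
ft_force: [0.3, 0.4, -4.6]
grip_width: 0.0354
grip_force: 25.0
```

```bash
python3 -c "
from h import *
print(get_obs()['position'])
c=camera('wrist');W=cloud(c);np.savez('wrist4.npz',W=W,**c)
from scipy.optimize import least_squares
o=get_obs();t=o['position'];print(t,o['time'])
p=blob(W,.075,.112,t[0],t[1],.026)
f=least_squares(lambda v:np.hypot(*(p[:,:2]-v).T)-.018,t[:2],loss='soft_l1',f_scale=.001);print(len(p),f.x,p[:,2].min())
p=blob(W,.047,.054,.6284,.0633,.06);print(len(p),p.min(0),p.max(0))
"
```

```text
[0.63046041 0.0642843  0.30162274]
[0.63033665 0.06435457 0.30136723] 9.3
865 [0.63021593 0.06307395] 0.07567931368860292
3650 [0.59000218 0.03197339 0.04703999] [0.66479904 0.10186878 0.05254103]
```

```bash
python3 - <<'E'
from h import *
for n in("wrist3","wrist4","top1"):
    d=np.load(n+".npz");W=d["W"]
    E=np.linalg.inv(d["extrinsics"]);print(n,E[:3,3].round(4),E[:3,0].round(4),E[:3,2].round(4))
    m=np.zeros(W.shape[:2],np.uint8);m[(np.hypot(W[...,0]-.629,W[...,1]-.064)<.056)&(W[...,2]>.046)&(W[...,2]<.054)]=255
    k,l,s,c=cv2.connectedComponentsWithStats(m);
    i=1+np.argmax(s[1:,4]);print(s[i]);P=W[l==i]
    for a in np.arange(.035,.105,.01):
        q=P[abs(P[:,1]-a)<.003]
        if len(q): print("y",round(a,3),q[:,0].min().round(4),q[:,0].max().round(4),((q[:,0].min()+q[:,0].max())/2).round(4))
c=np.load("wrist4.npz")["pixels"];cv2.imwrite("pics/wrist4.png",c)
E
```

```text
wrist3 [0.6271 0.0653 0.3197] [ 1.0e+00  7.0e-04 -3.1e-03] [0.0027 0.2901 0.957 ]
[ 213   54   90   93 5336]
y 0.035 0.5965 0.6667 0.6316
y 0.045 0.595 0.6655 0.6303
y 0.055 0.5938 0.664 0.6289
y 0.065 0.5932 0.6636 0.6284
y 0.075 0.5919 0.6625 0.6272
y 0.085 0.5906 0.6613 0.6259
y 0.095 0.5901 0.66 0.625
wrist4 [0.63   0.1448 0.2814] [ 1.e+00 -3.e-04  2.e-03] [-0.0019  0.2908  0.9568]
[ 205  156   94   84 3708]
y 0.035 0.6056 0.6553 0.6305
y 0.045 0.5952 0.6648 0.63
y 0.055 0.5938 0.6648 0.6293
y 0.065 0.5927 0.6635 0.6281
y 0.075 0.5922 0.6622 0.6272
y 0.085 0.5911 0.661 0.6261
y 0.095 0.59 0.66 0.625
top1 [ 0.3473 -0.085   1.2835] [-0.0122 -0.9995 -0.0293] [-0.1426 -0.0273  0.9894]
[200 143  25  25 345]
y 0.035 0.5984 0.6687 0.6336
y 0.045 0.5985 0.6661 0.6323
y 0.055 0.5988 0.6654 0.6321
y 0.065 0.5957 0.6657 0.6307
y 0.075 0.5956 0.6637 0.6296
y 0.085 0.5933 0.6636 0.6284
y 0.095 0.5926 0.6608 0.6267
```

View pics/wrist4.png

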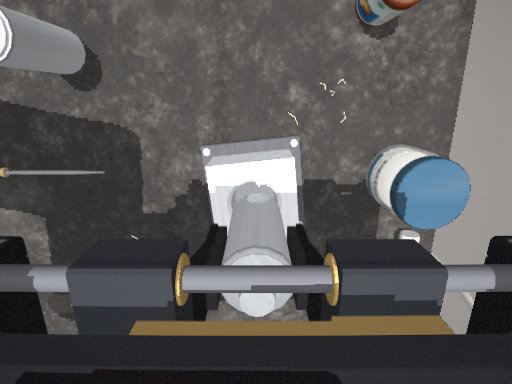

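Holder and cartridge agree in the settled view: the cartridge sits about 1.8 mm too far in x. I'll correct that and start lowering.

move_arm(commands=[[[0,-0.04,0,0,0,0],[0,-0.04,0.3,0,0,0],[0,-0.04,0.45,0,0,0],[0,-0.04,0.55,0,0,0],[0,-0.04,0.6,0,0,0],[0,-0.04,0.65,0,0,0],[0,-0.04,0.65,0,0,0]]])

```text
time: 10.18
position: [0.6285, 0.0648, 0.2743]
tool_rot: [0.707, 0.707, -0.0, -0.0]
ft_force: [0.3, 0.1, -4.2]
grip_width: 0.0355
grip_force: 25.0
```

move_arm(commands=[[[0,0,0.03,0,0,0],[0,0,0.06,0,0,0],[0,0,0.1,0,0,0],[0,0,0.1,0,0,0]]])

```text
time: 10.68
position: [0.6284, 0.0648, 0.2702]
tool_rot: [0.707, 0.707, -0.0, -0.0]
ft_force: [0.1, -0.2, -4.6]
grip_width: 0.0352
grip_force: 25.0
```

No contact force, so it is entering the bore cleanly. Continuing.

move_arm(commands=[[[0,0,0.06,0,0,0],[0,0,0.12,0,0,0],[0,0,0.18,0,0,0],[0,0,0.24,0,0,0],[0,0,0.3,0,0,0],[0,0,0.36,0,0,0],[0,0,0.36,0,0,0]]])

```text
time: 11.55
position: [0.6284, 0.0648, 0.2557]
tool_rot: [0.707, 0.707, -0.0, -0.0]
ft_force: [0.0, -0.4, -4.1]
grip_width: 0.0354
grip_force: 25.0
```

move_arm(commands=[[[0,0,0.02,0,0,0],[0,0,0.04,0,0,0],[0,0,0.06,0,0,0],[0,0,0.08,0,0,0],[0,0,0.1,0,0,0]]], squeeze=45)

```text
time: 12.18
position: [0.6285, 0.0649, 0.2527]
tool_rot: [0.707, 0.708, 0.0, 0.0]
ft_force: [-1.9, 0.5, 1.5]
grip_width: 0.0346
grip_force: 45.0
```

move_arm(commands=[[[0,0,0.03,0,0,0],[0,0,0.06,0,0,0],[0,0,0.09,0,0,0],[0,0,0.12,0,0,0],[0,0,0.15,0,0,0],[0,0,0.18,0,0,0]]])

```text
time: 12.92
position: [0.6285, 0.0648, 0.2447]
tool_rot: [0.707, 0.707, 0.0, 0.0]
ft_force: [-0.4, 0.8, 1.1]
grip_width: 0.0349
grip_force: 45.0
```

move_arm(commands=[[[0,0,0.02,0,0,0],[0,0,0.04,0,0,0],[0,0,0.06,0,0,0],[0,0,0.08,0,0,0],[0,0,0.08,0,0,0]]])

```text
time: 13.55
position: [0.6285, 0.0648, 0.2414]
tool_rot: [0.707, 0.707, 0.0, 0.0]
ft_force: [-1.6, 0.1, -0.5]
grip_width: 0.035
grip_force: 45.0
```

Plate is sliding. I'll take the last 2–3 mm in small steps.

move_arm(commands=[[[0,0,0.01,0,0,0],[0,0,0.02,0,0,0],[0,0,0.03,0,0,0],[0,0,0.04,0,0,0]]])

```text
time: 14.05
position: [0.6285, 0.0648, 0.24]
tool_rot: [0.707, 0.707, 0.0, 0.0]
ft_force: [-0.8, 1.0, 1.5]
grip_width: 0.0349
grip_force: 45.0
```

move_arm(commands=[[[0,0,0.01,0,0,0],[0,0,0.02,0,0,0],[0,0,0.02,0,0,0]]])

```text
time: 14.42
position: [0.6285, 0.0648, 0.2391]
tool_rot: [0.707, 0.707, 0.0, 0.0]
ft_force: [-0.7, 1.2, 1.0]
grip_width: 0.0344
grip_force: 45.0
```

move_arm(commands=[[[0,0,0.01,0,0,0],[0,0,0.02,0,0,0],[0,0,0.02,0,0,0]]])

```text
time: 14.8
position: [0.6285, 0.0648, 0.2387]
tool_rot: [0.707, 0.707, 0.0, 0.0]
ft_force: [-2.5, 1.1, 3.8]
grip_width: 0.0351
grip_force: 45.0
```

move_arm(commands=[[[0,0,0.01,0,0,0],[0,0,0.01,0,0,0]]])

```text
time: 15.05
position: [0.6285, 0.0649, 0.2387]
tool_rot: [0.707, 0.707, 0.0, 0.0]
ft_force: [-1.4, 0.4, 7.2]
grip_width: 0.035
grip_force: 45.0
```

Bottomed at 0.2387. Pressing a little firmer.

move_arm(commands=[[[0,0,0.01,0,0,0],[0,0,0.01,0,0,0],[0,0,0.01,0,0,0]]])

```text
time: 15.42
position: [0.6285, 0.0649, 0.2386]
tool_rot: [0.707, 0.708, 0.0, 0.0]
ft_force: [-3.1, 1.5, 8.5]
grip_width: 0.0349
grip_force: 45.0
```

move_arm(commands=[[[0,0,0.01,0,0,0],[0,0,0.01,0,0,0],[0,0,0.01,0,0,0]]])

```text
time: 15.8
position: [0.6285, 0.0649, 0.2386]
tool_rot: [0.707, 0.708, 0.0, 0.0]
ft_force: [-3.3, 1.4, 10.9]
grip_width: 0.0352
grip_force: 45.0
```

15 N on the stop with no further travel, so it is home. Relax, release and rise.

move_arm(commands=[[[0,0,-0.015,0,0,0],[0,0,-0.025,0,0,0],[0,0,-0.025,0,0,0]]])

```text
time: 16.18
position: [0.6285, 0.0648, 0.2387]
tool_rot: [0.707, 0.707, 0.0, 0.0]
ft_force: [-2.5, 1.0, 6.4]
grip_width: 0.0347
grip_force: 45.0
```

move_arm(commands=[[[0,0,0,0,0,0],[0,0,0,0,0,0],[0,0,0,0,0,0],[0,0,0,0,0,0]]], claw=-0.6)

```text
time: 16.68
position: [0.6285, 0.0647, 0.2379]
tool_rot: [0.707, 0.707, -0.0, -0.0]
ft_force: [-1.0, -0.4, 0.4]
grip_width: 0.0654
grip_force: 0.0
```

move_arm(commands=[[[0,0,-1.4,0,0,0],[0,0,-2.2,0,0,0],[0.8,-1.0,-2.2,0,0,0],[1.6,-2.2,-2.2,0,0,0],[2.4,-3.2,-2.2,0,0,0],[3.02,-4.02,-2.2,0,0,0],[3.02,-4.02,-2.0,0,0,0],[3.02,-4.02,-2.0,0,0,0],[3.02,-4.02,-0.8,0,0,0],[3.02,-4.02,0.1,0,0,0],[3.02,-4.02,0.22,0,0,0],[3.02,-4.02,0.22,0,0,0]]], claw=-0.7)

```text
time: 18.18
position: [0.4686, 0.185, 0.2295]
tool_rot: [0.707, 0.707, 0.0, 0.0]
ft_force: [-0.3, -0.2, 1.6]
grip_width: 0.0741
grip_force: 0.0
```

move_arm(commands=[[[0,0,0,0,0,0],[0,0,0,0,0,0],[0,0,0,0,0,0],[0,0,0,0,0,0],[0,0,0,0,0,0]]], claw=0.4, squeeze=25)

```text
time: 18.8
position: [0.4675, 0.1855, 0.2295]
tool_rot: [0.707, 0.707, 0.0, 0.0]
ft_force: [-0.6, 0.9, 1.6]
grip_width: 0.0354
grip_force: 25.0
```

move_arm(commands=[[[0,0,-0.15,0,0,0],[0,0,-0.3,0,0,0],[0,0,-0.3,0,0,0],[0,0,-0.3,0,0,0],[0,0,-0.3,0,0,0]]])

```text
time: 19.42
position: [0.4675, 0.1854, 0.2412]
tool_rot: [0.707, 0.707, -0.0, -0.0]
ft_force: [-0.7, 0.6, -1.9]
grip_width: 0.0355
grip_force: 25.0
```

```bash
python3 - <<'E'
from h import *
d=np.load("wrist2.npz");W=d["W"]
for nm in("wrist2","top2"):
    W=np.load(nm+".npz")["W"]
    m=np.zeros(W.shape[:2],np.uint8);m[(np.hypot(W[...,0]-.617,W[...,1]+.19)<.1)&(W[...,2]>.012)&(W[...,2]<.026)]=255
    m=m;P=W[m>0];print(nm,len(P),cv2.minAreaRect(P[:,:2].astype(np.float32)),P[:,2].max())
c=camera("top");cv2.imwrite("pics/top3.png",cv2.resize(c["pixels"][120:240,130:350],None,fx=3,fy=3));W=cloud(c)
p=blob(W,.105,.113,.628,.064,.03);print("seated top",len(p),p.mean(0) if len(p) else 0)
E
```

```text
wrist2 1708 ((0.6229384541511536, -0.17089274525642395), (0.09945636242628098, 0.10148955136537552), 72.41044616699219) 0.022079684131906196
top2 181 ((0.6203557848930359, -0.18982309103012085), (0.14285589754581451, 0.09990885853767395), 72.82830810546875) 0.025485318281442515
seated top 32 [0.62788486 0.06458403 0.10850692]
```

A is empty as well, at about 1.9 N. The seated cartridge's top reads about 0.11 m. Carrying A to the tray's far half.

move_arm(commands=[[[0,0,-1.3,0,0,0],[-0.3,0.1,-2.5,0,0,0],[-1.7,0.6,-2.6,0,0,0],[-3.1,1.1,-2.6,0,0,0],[-4.5,1.6,-2.6,0,0,0],[-5.9,2.1,-2.6,0,0,0],[-7.3,2.6,-2.6,0,0,0],[-8.7,3.1,-2.6,0,0,0],[-9.6,3.4,-2.6,0,0,0],[-10.14,3.55,-2.6,0,0,0],[-10.14,3.55,-2.6,0,0,0],[-10.14,3.55,-2.6,0,0,0]]])

```text
time: 20.98
position: [0.6093, -0.2183, 0.3449]
tool_rot: [0.706, 0.708, -0.0, -0.001]
ft_force: [-0.0, 0.2, -1.2]
grip_width: 0.0355
grip_force: 25.0
```

move_arm(commands=[[[0,0,1.0,0,0,0],[0,0,1.8,0,0,0],[0,0,2.3,0,0,0],[0,0,2.5,0,0,0],[0,0,2.6,0,0,0],[0,0,2.65,0,0,0],[0,0,2.65,0,0,0]]])

```text
time: 21.85
position: [0.6102, -0.2202, 0.2401]
tool_rot: [0.707, 0.707, 0.0, 0.001]
ft_force: [0.1, -0.5, -0.8]
grip_width: 0.0352
grip_force: 25.0
```

```bash
python3 - <<'E'
from h import *
c=camera("wrist");cv2.imwrite("pics/wrist5.png",c["pixels"])
print(get_obs()["position"],get_obs()["ft_force"])
E
```

```text
[ 0.61014008 -0.2201959   0.24009417] [-0.2397575   0.62132902 -2.1773164 ]
```

View pics/wrist5.png

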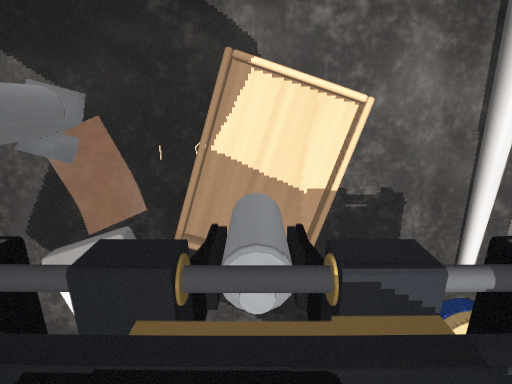

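The cartridge foot at (258,205) is between the tray walls in the near half, with the far half free around (290,120). Setting down.

move_arm(commands=[[[0,0,0.05,0,0,0],[0,0,0.1,0,0,0],[0,0,0.13,0,0,0],[0,0,0.15,0,0,0],[0,0,0.15,0,0,0]]])

```text
time: 22.52
position: [0.6099, -0.2201, 0.2345]
tool_rot: [0.707, 0.708, -0.0, 0.0]
ft_force: [-1.9, 0.3, 6.0]
grip_width: 0.0349
grip_force: 25.0
```

move_arm(commands=[[[0,0,0,0,0,0],[0,0,0,0,0,0],[0,0,0,0,0,0],[0,0,0,0,0,0]]], claw=-0.7)

```text
time: 23.02
position: [0.61, -0.22, 0.2331]
tool_rot: [0.707, 0.707, -0.0, -0.0]
ft_force: [0.6, 0.3, 0.4]
grip_width: 0.0669
grip_force: 0.0
```

move_arm(commands=[[[0,0,-1.3,0,0,0],[0,0,-2.2,0,0,0],[0.6,-1.2,-2.2,0,0,0],[1.2,-2.4,-2.2,0,0,0],[1.88,-3.8,-2.2,0,0,0],[1.88,-3.8,-2.2,0,0,0],[1.88,-3.8,-2.1,0,0,0],[1.88,-3.8,-0.9,0,0,0],[1.88,-3.8,0,0,0,0],[1.88,-3.8,0.12,0,0,0],[1.88,-3.8,0.12,0,0,0]]])

```text
time: 24.4
position: [0.459, -0.1457, 0.2286]
tool_rot: [0.707, 0.707, 0.0, 0.001]
ft_force: [0.2, 0.5, -0.0]
grip_width: 0.074
grip_force: 0.0
```

move_arm(commands=[[[0,0,0,0,0,0],[0,0,0,0,0,0],[0,0,0,0,0,0],[0,0,0,0,0,0],[0,0,0,0,0,0]]], claw=0.4)

```text
time: 25.02
position: [0.4579, -0.145, 0.2288]
tool_rot: [0.707, 0.707, 0.0, 0.0]
ft_force: [0.4, 0.2, 1.6]
grip_width: 0.0351
grip_force: 25.0
```

move_arm(commands=[[[0,0,-0.15,0,0,0],[0,0,-0.3,0,0,0],[0,0,-0.3,0,0,0],[0,0,-0.3,0,0,0]]])

```text
time: 25.52
position: [0.4578, -0.1449, 0.2406]
tool_rot: [0.707, 0.707, 0.0, 0.0]
ft_force: [0.2, -0.6, -1.2]
grip_width: 0.0351
grip_force: 25.0
```

move_arm(commands=[[[0,0,-1.3,0,0,0],[0,0,-2.5,0,0,0],[-0.1,1.3,-2.6,0,0,0],[-0.2,2.6,-2.6,0,0,0],[-0.33,3.7,-2.6,0,0,0],[-0.33,4.26,-2.6,0,0,0],[-0.33,4.26,-2.6,0,0,0],[-0.33,4.26,-2.6,0,0,0],[-0.33,4.26,-1.6,0,0,0],[-0.33,4.26,-0.6,0,0,0],[-0.33,4.26,0,0,0,0],[-0.33,4.26,0,0,0,0]]])

```text
time: 27.02
position: [0.6263, -0.1577, 0.2385]
tool_rot: [0.707, 0.707, -0.001, -0.003]
ft_force: [0.8, 0.5, -0.8]
grip_width: 0.0354
grip_force: 25.0
```

move_arm(commands=[[[0,0,0.05,0,0,0],[0,0,0.1,0,0,0],[0,0,0.13,0,0,0],[0,0,0.16,0,0,0],[0,0,0.17,0,0,0],[0,0,0.17,0,0,0]]])

```text
time: 27.78
position: [0.6283, -0.158, 0.2338]
tool_rot: [0.707, 0.707, 0.0, 0.0]
ft_force: [-0.4, -0.5, -0.5]
grip_width: 0.0355
grip_force: 25.0
```

move_arm(commands=[[[0,0,0.01,0,0,0],[0,0,0.015,0,0,0],[0,0,0.015,0,0,0]]])

```text
time: 28.15
position: [0.6283, -0.158, 0.2338]
tool_rot: [0.707, 0.707, 0.0, 0.0]
ft_force: [-1.3, 0.3, 5.7]
grip_width: 0.0349
grip_force: 25.0
```

move_arm(commands=[[[0,0,0,0,0,0],[0,0,0,0,0,0],[0,0,0,0,0,0],[0,0,0,0,0,0]]], claw=-0.7)

```text
time: 28.65
position: [0.6283, -0.158, 0.2329]
tool_rot: [0.707, 0.707, -0.0, -0.0]
ft_force: [0.2, 0.4, -1.1]
grip_width: 0.0672
grip_force: 0.0
```

move_arm(commands=[[[0,0,-1.3,0,0,0],[0,0,-2.5,0,0,0],[-1.0,-1.0,-4.0,0,0,0],[-2.2,-2.0,-4.0,0,0,0],[-3.4,-3.0,-4.0,0,0,0],[-4.4,-4.0,-4.0,0,0,0],[-5.4,-5.0,-4.0,0,0,0],[-5.4,-5.0,-4.0,0,0,0],[-5.4,-5.0,-4.0,0,0,0]]])

```text
time: 29.78
position: [0.4283, -0.3743, 0.3931]
tool_rot: [0.707, 0.707, 0.0, -0.0]
ft_force: [0.8, 1.0, -0.2]
grip_width: 0.0741
grip_force: 0.0
```

```bash
python3 - <<'E'
from h import *
c=camera("top");W=cloud(c);d=camera("scene")
for x,y in((.628,.064),(.61,-.22),(.628,-.158)):
    p=blob(W,.092,.12,x,y,.03);print(x,y,len(p),p.mean(0).round(4) if len(p) else 0,p[:,2].max() if len(p) else 0)
cv2.imwrite("pics/final.png",np.hstack([cv2.resize(c["pixels"][100:260,110:350],(400,267)),cv2.resize(d["pixels"][100:300,100:400],(400,267))]))
o=get_obs();print(o["time"],o["position"],o["q"])
E
```

```text
0.628 0.064 112 [0.6278 0.0647 0.1023] 0.11667272631005088
0.61 -0.22 94 [ 0.6096 -0.2211  0.0987] 0.10970049332866405
0.628 -0.158 96 [ 0.6285 -0.161   0.0984] 0.1079188305127945
29.875 [ 0.42930538 -0.37316245  0.39303778] [-9.12067164e-01  4.66064396e-01  1.58847526e+00  5.93554014e-04
  1.08747230e+00 -9.14815615e-01]
```

View pics/final.png

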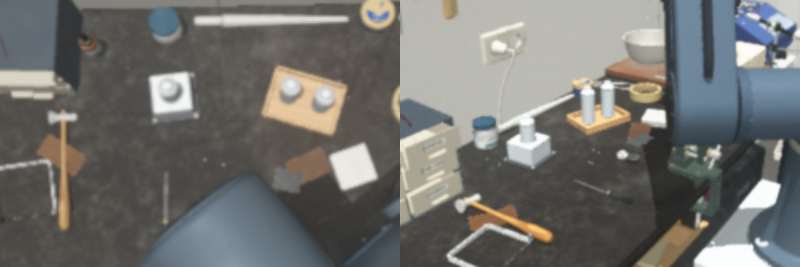

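The picture shows the full cartridge in the bore (170,88) and both empty ones upright in the tray (290,88) and (325,97), with the arm clear of everything.

```bash
python3 -c "
from rig import *
print(hand_in())"
```

```text
the job is handed in; nothing more can be done
None
```

The job is done and handed in at about 30 s: cartridge B weighed in as the full one and is pressed onto the hard stop in the bored block with about 15 N, and empty cartridges A and C stand upright in the tray.

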